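# Stack two tone bars with a separator sheet and close the cradle

### The arm

A 6-joint arm with a two-finger parallel gripper is mounted at the origin on the work surface. World frame = base frame: x ahead of the robot, y to its left, z up, the work surface at z = 0. Lengths are in m, angles in rad, forces in N, time in s.
With the tool pointing down it reaches from about 0.275 to 0.775 m from the base axis. Payload 14.6 kg.
Tool frame: the origin (TCP) lies on the centre line of the jaws, within the pads' length; the fingertips stand 22 mm ahead of it and the grasp point (between the pads) lies 3 mm ahead of it (r.tip_reach is the distance from the TCP to the fingertips, in m); z points along the fingers, y is the line along which they close (so a half turn about z gives the same grasp; the last joint's range is limited). The gripper opens to 85 mm and grips with 20 to 120 N. Pads are 22 mm wide; open, the fingers measure 114 mm over their backs; the gripper's body (76 mm by 85 mm) begins 54 mm behind the grasp point. The pads swing forward as they close: fully open they stand 13 mm farther back than shut.
Start: joints at [-1.271, 0.263, -0.048, 1.259, 0, 1.415], TCP at [0.231, -0.472, 0.253] pointing down, gripper open.
Joint ranges: [-2.65, 2.65], [-0.89, 1.7], [-1.18, 1.37], [-2.13, 2.11], [-1.35, 1.29], [-3.14, 3.14]. Speed limits (rad/s): [1.89, 1.89, 2.57, 2.79, 3.14, 3.14].

### API

Orientations are given as a unit quaternion [w, x, y, z].
In Python, from bench import r gives the robot as it stands.
- The arm moves only by the tool apply_moves, never from a script. Its argument "steps" is a list of rows, each an object of numbers: "wx", "wy", "wz": the turn, a rotation vector about the tool's x, y, z in degrees; "x", "y", "z": the shift along the tool's x, y, z in m; "hand": the finger opening in m, from 0 to 0.0854. In form: [{"wx": .., "wy": .., "wz": .., "x": .., "y": .., "z": .., "hand": ..}, ...]. A call has 1 to 5 rows; each row shifts and turns the commanded pose from where the row before left it, along the tool's axes as they then stand; what a row does not reach is not made up. A row lasts 1/8 s, in which the tool goes at most 62.5 mm and 10.7 degrees, less where a joint would pass 70% of its speed; a pose out of reach is approached as far as the arm can. A call with a gripper value outside its range is refused whole. The fingers move at their own pace and stop on an object; "newtons" is the grip in N (left out, the last holds). Time passes only in rows, so rows that do not move let the fingers close. It gives the time, the measured TCP pose, the force, the opening and the grip force at its end, in the units of the state.
- r.read_state(): the state, without advancing time (a new reading comes with each control period).
- r.camera(name): name is "scene" or "top" or "wrist"; returns a dict with "img" (400x640x3 uint8, red, green, blue), "range_z" (400x640 float32, m along the optical axis (not along the pixel's ray), 0 where there is no reading), "fx", "fy", "cx", "cy" (pixels), "dist" ([k1, k2, p1, p2, k3] as OpenCV has them; the pictures are not rectified), "rvec" (rotation vector, rad) and "tvec" (3), from world to camera coordinates, as OpenCV has them. Camera axes: x right, y down, z forward; pixel columns grow to the right and rows downward; lengths in m; the calibration is good to about 2 mm. A picture is of the moment at which its call begins.
- r.hand_in(): hands the job in; it is judged then, once.
Trained networks look in the newest picture that a camera, given by its name, has taken for a name from the list of things; names that differ only in an ending like _2 or _b are one class to them, and where a whole thing is asked for, a point or a joint stands for the part that bears it (a point fixed in the world has none). Each returns a list of dicts, best first, with "confidence" (0 to 1); they miss things now and then, are a little off and sometimes report something else, mostly with a low value. They report only what shows in the picture. A call takes as long as a camera call.
- r.boxes_of(camera, label): "centre" ([x, y, z] in m, in world coordinates, good to about 4 mm: the middle of the surface that is visible of it).
- r.regions_of(camera, label): "mask" (400x640 bool, what is visible of it).
- r.tip_of(camera, label): "centre" ([x, y, z] in m, in world coordinates, good to about 4 mm: a listed point, or the origin of a listed thing).
The state is a dict: "t": time; "qpos": joint angles; "qvel": joint speeds; "tau": joint torques, N m; "ee_pos": TCP position; "orientation": TCP orientation; "contact_force": force on the tool from outside, world axes, zero at the start; "wrist_torque": the same for the moment, N m; "width": finger opening in m; "gripper_force": force on a finger pad.
Only numpy, scipy, OpenCV 4.12 (cv2) and the standard library are available. Lean on these libraries where they do the work, as an engineer would, in place of code of your own. Each camera call takes 0.05 s, during which the arm holds its last target. There are 200 camera calls.

### The job

The cradle holds one wooden tone bar: gently lay the separator sheet centred and square on top of it, then gently lay the loose bar of the same length on the sheet, directly over and in line with the bar below. Then slide the cradle's end stop gently towards the fixed end wall until it is felt to press both bars lightly against that wall, flush with each other, and let go. Leave the shorter bar, the mallet, the pliers and the jar where they are.

Things in the scene. Friction and masses are not known exactly. Their poses are not given: they have to be found in the camera images.
- cradle: Fixed plywood stacking cradle. Base board 300 (x) x 90 (y) x 12 mm; origin at the centre of its underside, on the table. x runs along the board towards the fixed end wall, z up. The end wall is a block 80 mm wide whose inner face stands at x = +130 mm, its top 60 mm above the table. The sliding end stop is at the other (-x) end. No side walls.
- end_stop (a joint): Position (m) of the sliding aluminium end stop, a block 80 (y) x 26 mm (x), top 58 mm above the table. 0 = fully open; grows along the cradle's +x towards the end wall, to 0.065. Its face is at cradle x = -85 mm + this, so the faces are 160 mm apart at 0.055. About 1 N of friction, more as it shoves the bars; stays where left. A push of 5 to 10 N presses the bars home.
- end_stop_grip (a point): Centre of the black upright fin on top of the end stop, to pinch and slide it by: 12 mm wide (cradle y), 26 mm along the slide (x), 30 mm high, from 58 to 88 mm above the table; this point is 73 mm above the table, 13 mm behind the stop's face. Axes as the cradle's.
- lower_bar: Dark wooden tone bar lying loose in the cradle, 160 (x) x 44 (y) x 18 mm (z), about 110 g. Origin at the centre of its underside, 12 mm above the table; x along its length. Starts a few mm short of the end wall.
- long_bar: The loose dark wooden tone bar to stack, same as the lower one: 160 (x) x 44 (y) x 18 mm, about 110 g, lying flat on the table. Origin at the centre of its underside, x along its length.
- short_bar: A shorter tone bar, 110 (x) x 44 (y) x 18 mm, flat on the table beside the long one (either may be the nearer). Not wanted; leave it. Origin at the centre of its underside, x along its length.
- sheet: Stiff brown pressboard separator sheet, 136 (x) x 56 (y) x 5 mm, about 40 g, lying flat on its rest with its underside 20 mm above the table. Origin at the centre of its underside, x along its length. Its long edges overhang the rest by about 13 mm, and would overhang a bar by 6 mm each side.
- sheet_rest: Fixed wooden strip under the sheet, 110 (x) x 30 (y) x 20 mm high; origin at the centre of its underside on the table.
- mallet: Double-headed mallet lying on the table, 300 mm long along x, heads 29 mm across, shaft 11 mm. Leave it. Origin under its middle at table height.
- pliers: Small pliers with blue handles lying on the table, about 165 mm long along x, 12 mm high. Leave them. Origin at table height near the pivot end of the handles.
- jar: Glue jar with white cap, 60 mm across, 75 mm high. Leave it. Origin at the centre of its underside.

How it is judged:
By the outcome, as a careful person would: the job done as asked, in the order asked, and still so for the second after the job is handed in, with the robot touching nothing.
It also fails if it takes over 72 s, if anything falls off the work surface, if the arm or the gripper's body presses on something with over 40 N, if the wrist force passes 120 N, or if a joint passes its speed limit or range.

## Working session

There is one attempt and no reset: what is moved stays moved. The work goes in short steps, Python scripts to look and compute and a tool call to move; the robot and the scene stay as the last step left them, time stands still between calls to the robot, and variables do not carry over. Pictures are saved under pics/ and viewed, at most 10 in all, crops included, and the job is handed in when it is done.

Besides the shell and the picture viewer there is one more tool, called after "Request:" as name(argument=value, ...), one argument or row to a line, values as JSON. apply_moves: Moves the arm, as the interface text tells. Its arguments: {"type":"object","properties":{"steps":{"type":"array"},"newtons":{"type":"number"}},"required":["steps"]}

```bash
ls; mkdir -p pics
cat > h.py <<'E'
from bench import r
import numpy as np, cv2
def cam(n):
    c=r.camera(n); return c
def pts(c,mask):
    v,u=np.nonzero(mask&(c["range_z"]>0)); z=c["range_z"][v,u].astype(float)
    K=np.array([[c["fx"],0,c["cx"]],[0,c["fy"],c["cy"]],[0,0,1]])
    n=cv2.undistortPoints(np.stack([u,v],1).astype(float).reshape(-1,1,2),K,np.array(c["dist"]))[:,0]
    P=np.c_[n*z[:,None],z]
    R=cv2.Rodrigues(np.array(c["rvec"],float))[0]
    return (P-np.array(c["tvec"]).ravel())@R
def top(c,mask,zlo,zhi):
    P=pts(c,mask); P=P[(P[:,2]>zlo)&(P[:,2]<zhi)]
    (cx,cy),(w,h),a=cv2.minAreaRect((P[:,:2]*1000).astype(np.float32))
    if w<h: w,h,a=h,w,a-90
    return np.round([cx,cy,w,h,(a+90)%180-90,np.median(P[:,2])*1000,len(P)],1)
E
python3 - <<'E'
from h import *
c=cam("top"); cv2.imwrite("pics/top.png",c["img"][:,:,::-1])
for l in ["cradle","end_stop","lower_bar","long_bar","short_bar","sheet","sheet_rest","mallet","pliers","jar"]:
    d=r.regions_of("top",l)
    for x in d[:3]:
        try:print(l,round(x["confidence"],2),top(c,x["mask"],0.003,.15))
        except Exception as e: print(l,e)
print([ (np.round(x["centre"],3),x["confidence"]) for x in r.tip_of("top","end_stop_grip")])
s=r.read_state();print(s["t"],s["ee_pos"],s["orientation"])
E
```

```text
pics
cradle 0.86 [ 565.    35.7  310.4   90.4    3.3   11.8 2255. ]
end_stop 0.76 [466.5  27.7  75.9  24.1 -87.2  57.2 223. ]
lower_bar 0.77 [597.1  37.9 156.3  43.9   3.9  28.9 742. ]
long_bar 0.82 [492.3 348.3 162.   44.1 -79.3  16.7 810. ]
sheet 0.64 [ 469.1 -272.7  135.9   56.4   15.8   23.9  856. ]
sheet 0.18 [598.4 326.7 111.7  44.4  81.5  16.5 553. ]
mallet 0.71 [ 629.2 -495.   294.1   26.8   -4.3   18.2  473. ]
pliers 0.64 [ 708.1 -237.3  156.8   37.4   80.8   10.4  346. ]
jar 0.76 [ 338.1 -489.    56.7   56.3  -71.7   71.5  507. ]
jar 0.43 [ 705.6 -235.6  154.5   37.6   83.    10.4  344. ]
[(array([0.465, 0.033, 0.072]), 0.67)]
0.6 [ 0.23063751 -0.47163394  0.25330355] [1.53147682e-05 9.74253590e-01 2.25454968e-01 7.03038905e-06]
```

View pics/top.png

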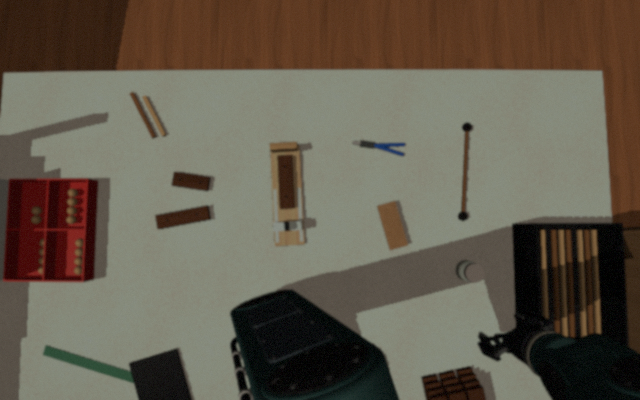

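The top view shows the cradle at about (288,193) with its wall up (+x) and the stop near (287,226). The long bar is at (184,217), the short bar at (192,181) and the sheet at (394,224). The sizes match. Next I go over the sheet and refine with the wrist camera.

```bash
cat >> h.py <<'E'
def yaw(s):
    w,x,y,z=s["orientation"]; return np.degrees(2*np.arctan2(y,x))
def go(x,y,z,yw):  # mm,deg -> turn first, then shifts in turned frame
    s=r.read_state(); p=np.array(s["ee_pos"])*1000; d=np.array([x,y,z])-p
    dy=(yaw(s)-yw+90)%180-90; a=np.radians(yw if abs((yaw(s)-dy-yw+180)%360-180)<1 else yw+180)
    print("wz %.1f  x %.1f y %.1f z %.1f mm; t %.2f pos %s yaw %.2f w %.1f F %s q %s"%(dy,d[0]*np.cos(a)+d[1]*np.sin(a),d[0]*np.sin(a)-d[1]*np.cos(a),-d[2],s["t"],np.round(p,1),yaw(s),s["width"]*1e3,np.round(s["contact_force"],1),np.round(s["orientation"],4)))
E
python3 -c "
from h import *
print(r.tip_reach);go(469,-273,200,15.8)"
```

```text
0.022
wz 10.3  x 283.4 y -126.2 z 53.3 mm; t 0.60 pos [ 230.6 -471.6  253.3] yaw 26.06 w 85.1 F [ 0.3  0.1 -0.3] q [0.     0.9743 0.2255 0.    ]
```

Request:
apply_moves(
  steps=[
    {"wz":10.3},
    {"x":0.05,"y":-0.022},
    {"x":0.055,"y":-0.025},
    {"x":0.055,"y":-0.025,"z":0.01},
    {"x":0.055,"y":-0.025,"z":0.02},
  ],
)

```text
invalid input at $.steps[0]: expected keys wx, wy, wz, x, y, z, hand
```

Request:
apply_moves(
  steps=[
    {"x":0.04,"y":-0.018,"z":0.014},
    {"x":0.028,"y":-0.011,"z":0.01},
    {},
  ],
)

```text
invalid input at $.steps[0]: expected keys wx, wy, wz, x, y, z, hand
```

Run:
```python
from h import *
go(469,-273,200,15.8)
c=cam("wrist"); cv2.imwrite("pics/w1.png",c["img"][:,:,::-1])
for x in r.regions_of("wrist","sheet")[:2]: print(x["confidence"],top(c,x["mask"],.02,.03),pts(c,x["mask"])[:,2].max())
go(469,-273,200,15.8)
```

```text
wz 10.3  x 283.4 y -126.2 z 53.3 mm; t 0.60 pos [ 230.6 -471.6  253.3] yaw 26.06 w 85.1 F [ 0.3  0.1 -0.3] q [0.     0.9743 0.2255 0.    ]
wz 10.3  x 283.5 y -126.2 z 53.3 mm; t 0.70 pos [ 230.6 -471.6  253.3] yaw 26.06 w 85.3 F [-0.6  0.3 -0.6] q [-0.      0.9743  0.2254 -0.    ]
```

View pics/w1.png

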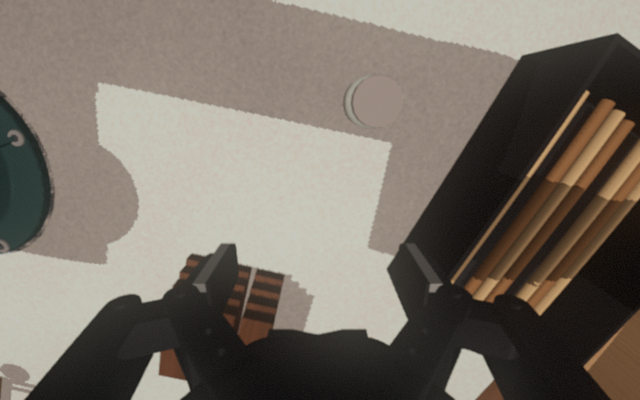

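The view is still from the start pose: jar at (375,100), fingers at the bottom. Every row needs all the keys.

Request:
apply_moves(
  steps=[
    {"wx":0,"wy":0,"wz":10.3,"x":0,"y":0,"z":0,"hand":0.085},
    {"wx":0,"wy":0,"wz":0,"x":0.05,"y":-0.022,"z":0,"hand":0.085},
    {"wx":0,"wy":0,"wz":0,"x":0.05,"y":-0.026,"z":0,"hand":0.085},
    {"wx":0,"wy":0,"wz":0,"x":0.05,"y":-0.026,"z":0,"hand":0.085},
    {"wx":0,"wy":0,"wz":0,"x":0.05,"y":-0.026,"z":0,"hand":0.085},
  ],
)

```text
t: 1.32
ee_pos: [0.3971, -0.3198, 0.2534]
orientation: [0.0, 0.991, 0.137, 0.0]
contact_force: [0.0, -0.7, -0.6]
width: 0.0852
gripper_force: 0.0
```

Request:
apply_moves(
  steps=[
    {"wx":0,"wy":0,"wz":0,"x":0.02,"y":-0.026,"z":0.02,"hand":0.085},
    {"wx":0,"wy":0,"wz":0,"x":0,"y":0,"z":0,"hand":0.085},
  ],
)

```text
t: 1.58
ee_pos: [0.4084, -0.2884, 0.2324]
orientation: [-0.001, 0.99, 0.139, -0.001]
contact_force: [-0.5, -1.1, 0.7]
width: 0.0849
gripper_force: 0.0
```

Run:
```python
from h import *
c=cam("wrist")
for x in r.regions_of("wrist","sheet")[:2]: print(x["confidence"],top(c,x["mask"],.02,.03),pts(c,x["mask"])[:,2].max())
go(469,-273,33,15.8)
```

```text
0.61 [ 462.9 -275.2  135.5   56.2   15.7   24.5 5814. ] 0.027322091640811744
wz -0.0  x 63.4 y -0.5 z 200.5 mm; t 1.68 pos [ 408.2 -290.8  233.5] yaw 15.79 w 85.0 F [ 0.1 -0.1 -0.1] q [2.000e-04 9.905e-01 1.374e-01 0.000e+00]
```

Run:
```python
from h import *
for i in range(2):
  c=cam("wrist")
  for x in r.regions_of("wrist","sheet")[:1]: print(x["confidence"],top(c,x["mask"],.02,.03),np.round(pts(c,x["mask"]).mean(0),4))
c=cam("top")
x=r.regions_of("top","sheet")[0]; print(top(c,x["mask"],.02,.03))
go(463,-275,33,15.8)
```

```text
0.58 [ 462.7 -275.3  134.8   56.2   15.8   24.5 5781. ] [ 0.4666 -0.2741  0.0245]
0.58 [ 462.5 -275.3  134.8   56.1   15.8   24.5 5661. ] [ 0.466  -0.2742  0.0245]
[ 470.9 -272.4  130.7   55.8   15.9   24.2  790. ]
wz -0.1  x 57.5 y -0.7 z 200.5 mm; t 1.98 pos [ 407.9 -291.3  233.5] yaw 15.69 w 84.5 F [ 0.7 -0.2 -0.3] q [2.000e-04 9.906e-01 1.365e-01 1.000e-04]
```

Run:
```python
from h import *
c=cam("wrist"); m=r.regions_of("wrist","sheet")[0]["mask"]
im=c["img"][:,:,::-1].copy(); cs,_=cv2.findContours(m.astype(np.uint8),0,1); cv2.drawContours(im,cs,-1,(0,0,255),1); cv2.imwrite("pics/w2.png",im)
P=pts(c,m);a=np.radians(15.8);s=P[:,0]*np.cos(a)+P[:,1]*np.sin(a);print(np.histogram(s*1000,bins=15))
print(c["rvec"],-cv2.Rodrigues(np.array(c["rvec"]))[0].T@c["tvec"])
```

```text
(array([304, 346, 337, 337, 365, 373, 377, 389, 390, 389, 389, 447, 407,
       448, 432]), array([302.66945649, 311.65964545, 320.64983442, 329.64002339,
       338.63021235, 347.62040132, 356.61059028, 365.60077925,
       374.59096821, 383.58115718, 392.57134614, 401.56153511,
       410.55172408, 419.54191304, 428.53210201, 437.52229097]))
[-2.29834529  1.74238783  0.26862824] [ 0.48100466 -0.27118863  0.35355741]
```

View pics/w2.png

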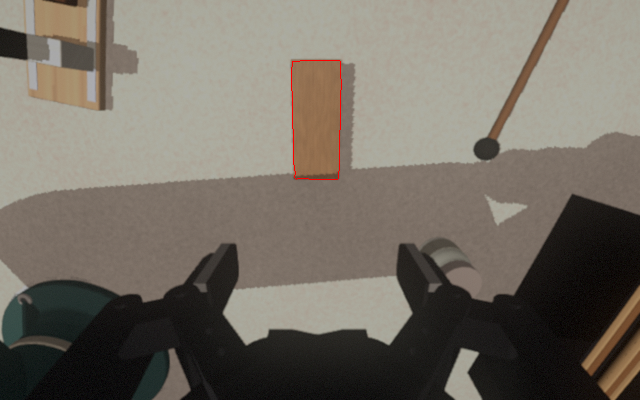

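The sheet's outline at (316,120) fits well. The wrist camera differs from the top camera by about 6 mm along the tool's x. I'll use the wrist camera for both the pick and the place so the bias cancels. Descending now.

Request:
apply_moves(
  steps=[
    {"wx":0,"wy":0,"wz":0,"x":0.03,"y":-0.0007,"z":0.05,"hand":0.07},
    {"wx":0,"wy":0,"wz":0,"x":0.0275,"y":0,"z":0.05,"hand":0.07},
    {"wx":0,"wy":0,"wz":0,"x":0,"y":0,"z":0.05,"hand":0.07},
    {"wx":0,"wy":0,"wz":0,"x":0,"y":0,"z":0.04,"hand":0.07},
    {"wx":0,"wy":0,"wz":0,"x":0,"y":0,"z":0.015,"hand":0.07},
  ],
)

```text
t: 2.7
ee_pos: [0.4623, -0.2737, 0.0261]
orientation: [-0.001, 0.991, 0.137, -0.001]
contact_force: [-0.0, -0.0, -0.6]
width: 0.0698
gripper_force: 0.0
```

Request:
apply_moves(
  steps=[
    {"wx":0,"wy":0,"wz":0,"x":0,"y":0,"z":0,"hand":0.07},
    {"wx":0,"wy":0,"wz":0,"x":0,"y":0,"z":0,"hand":0.07},
  ],
)

```text
t: 2.95
ee_pos: [0.4637, -0.2748, 0.0291]
orientation: [0.0, 0.991, 0.137, 0.0]
contact_force: [-0.3, 1.0, 0.1]
width: 0.0699
gripper_force: 0.0
```

Run:
```python
from h import *
go(463,-275,28,15.8)
c=cam("wrist"); cv2.imwrite("pics/w3.png",c["img"][:,:,::-1])
```

```text
wz -0.1  x -0.7 y 0.0 z 1.1 mm; t 2.95 pos [ 463.7 -274.8   29.1] yaw 15.75 w 69.9 F [-0.3  1.   0.1] q [4.000e-04 9.906e-01 1.370e-01 4.000e-04]
```

View pics/w3.png

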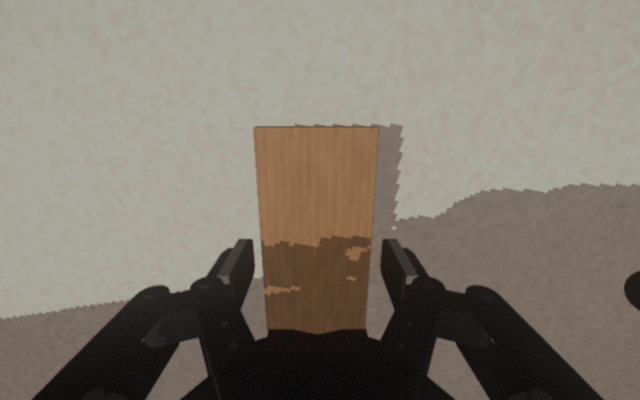

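The sheet sits centred between the pads (sheet columns 262–370, pads 252 and 383). Closing gently.

Request:
apply_moves(
  steps=[
    {"wx":0,"wy":0,"wz":0,"x":0,"y":0,"z":0,"hand":0.05},
    {"wx":0,"wy":0,"wz":0,"x":0,"y":0,"z":0,"hand":0.05},
    {"wx":0,"wy":0,"wz":0,"x":0,"y":0,"z":0,"hand":0.05},
    {"wx":0,"wy":0,"wz":0,"x":0,"y":0,"z":0,"hand":0.05},
  ],
  newtons=25,
)

```text
t: 3.5
ee_pos: [0.4637, -0.2747, 0.0292]
orientation: [0.001, 0.991, 0.137, 0.001]
contact_force: [-1.9, 0.3, 6.5]
width: 0.0555
gripper_force: 25.0
```

Request:
apply_moves(
  steps=[
    {"wx":0,"wy":0,"wz":0,"x":0,"y":0,"z":-0.005,"hand":0.05},
    {"wx":0,"wy":0,"wz":0,"x":0,"y":0,"z":-0.03,"hand":0.05},
    {"wx":0,"wy":0,"wz":0,"x":0,"y":0,"z":-0.05,"hand":0.05},
    {"wx":0,"wy":0,"wz":0,"x":0,"y":0,"z":-0.05,"hand":0.05},
    {"wx":0,"wy":0,"wz":0,"x":0,"y":0,"z":-0.04,"hand":0.05},
  ],
)

```text
t: 4.12
ee_pos: [0.4633, -0.2744, 0.2059]
orientation: [0.001, 0.991, 0.137, 0.001]
contact_force: [0.7, -1.2, -0.4]
width: 0.0553
gripper_force: 26.9
```

Run:
```python
from h import *
go(540,30,205,3.5)
```

```text
wz 12.3  x 95.1 y -299.1 z 0.9 mm; t 4.12 pos [ 463.3 -274.4  205.9] yaw 15.76 w 55.3 F [ 0.7 -1.2 -0.4] q [6.000e-04 9.906e-01 1.371e-01 6.000e-04]
```

Request:
apply_moves(
  steps=[
    {"wx":0,"wy":0,"wz":10,"x":0,"y":-0.01,"z":-0.01,"hand":0.05},
    {"wx":0,"wy":0,"wz":2.3,"x":0,"y":-0.04,"z":-0.02,"hand":0.05},
    {"wx":0,"wy":0,"wz":0,"x":0.01,"y":-0.055,"z":-0.02,"hand":0.05},
    {"wx":0,"wy":0,"wz":0,"x":0.015,"y":-0.055,"z":-0.01,"hand":0.05},
    {"wx":0,"wy":0,"wz":0,"x":0.01,"y":-0.055,"z":0,"hand":0.05},
  ],
)

```text
t: 4.75
ee_pos: [0.4819, -0.0565, 0.2646]
orientation: [0.0, 1.0, 0.03, 0.001]
contact_force: [0.5, -0.3, -0.1]
width: 0.0551
gripper_force: 26.9
```

Request:
apply_moves(
  steps=[
    {"wx":0,"wy":0,"wz":0,"x":0,"y":-0.045,"z":0,"hand":0.05},
    {"wx":0,"wy":0,"wz":0,"x":0,"y":-0.03,"z":0,"hand":0.05},
    {"wx":0,"wy":0,"wz":0,"x":0,"y":-0.01,"z":0,"hand":0.05},
    {"wx":0,"wy":0,"wz":0,"x":0,"y":0,"z":0,"hand":0.05},
    {"wx":0,"wy":0,"wz":0,"x":0,"y":0,"z":0,"hand":0.05},
  ],
)

```text
t: 5.38
ee_pos: [0.4766, 0.0258, 0.2633]
orientation: [0.0, 1.0, 0.03, 0.0]
contact_force: [0.6, -0.4, -0.3]
width: 0.0552
gripper_force: 26.9
```

Run:
```python
from h import *
go(590,35,70,3.5)
c=cam("wrist"); im=c["img"][:,:,::-1].copy()
for l,lo,hi in [("lower_bar",.02,.036),("cradle",.05,.065),("sheet",.1,.4),("cradle",.006,.017)]:
  for x in r.regions_of("wrist",l)[:1]:
    print(l,x["confidence"],top(c,x["mask"],lo,hi))
    cs,_=cv2.findContours(x["mask"].astype(np.uint8),0,1); cv2.drawContours(im,cs,-1,(0,0,255),1)
cv2.imwrite("pics/w4.png",im)
```

```text
wz -0.1  x 113.8 y -2.2 z 193.3 mm; t 5.38 pos [476.6  25.8 263.3] yaw 3.40 w 55.2 F [ 0.6 -0.4 -0.3] q [1.000e-04 9.996e-01 2.970e-02 0.000e+00]
lower_bar 0.56 [5.975e+02 3.900e+01 1.372e+02 4.430e+01 3.200e+00 2.940e+01 4.653e+03]
sheet 0.6 [4.8640e+02 2.5600e+01 1.1510e+02 5.6200e+01 3.4000e+00 2.5870e+02
 2.2783e+04]
```

View pics/w4.png

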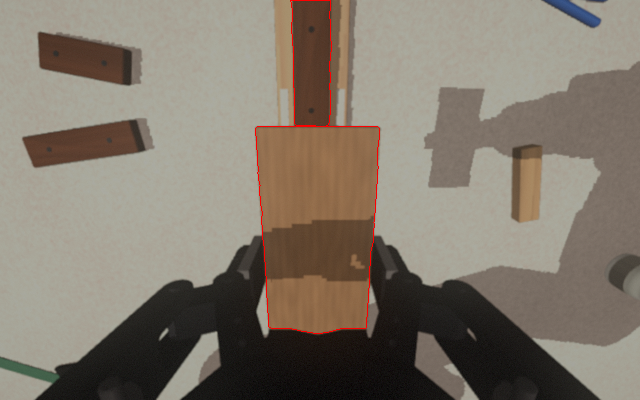

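The view shows the bar's column band at 293–330 and the held sheet's far edge at row 127. The held sheet is centred on the TCP. Moving above the bar and looking at the ends.

Request:
apply_moves(
  steps=[
    {"wx":0,"wy":0,"wz":0.2,"x":0.03,"y":-0.003,"z":0,"hand":0.05},
    {"wx":0,"wy":0,"wz":0,"x":0.04,"y":-0.003,"z":0.03,"hand":0.05},
    {"wx":0,"wy":0,"wz":0,"x":0.03,"y":0,"z":0.04,"hand":0.05},
    {"wx":0,"wy":0,"wz":0,"x":0.0138,"y":0,"z":0.045,"hand":0.05},
    {"wx":0,"wy":0,"wz":0,"x":0,"y":0,"z":0.04,"hand":0.05},
  ],
)

```text
t: 6.25
ee_pos: [0.5904, 0.039, 0.1063]
orientation: [-0.0, 1.0, 0.028, -0.0]
contact_force: [-0.3, 0.8, -0.3]
width: 0.0554
gripper_force: 26.9
```

Request:
apply_moves(
  steps=[
    {"wx":0,"wy":0,"wz":0,"x":0,"y":0,"z":0.025,"hand":0.05},
    {"wx":0,"wy":0,"wz":0,"x":0,"y":0,"z":0.013,"hand":0.05},
    {"wx":0,"wy":0,"wz":0,"x":0,"y":0,"z":0,"hand":0.05},
    {"wx":0,"wy":0,"wz":0,"x":0,"y":0,"z":0,"hand":0.05},
  ],
)

```text
t: 6.75
ee_pos: [0.5903, 0.0392, 0.0713]
orientation: [0.0, 1.0, 0.028, 0.001]
contact_force: [-0.0, 0.4, 0.9]
width: 0.0554
gripper_force: 26.9
```

Run:
```python
from h import *
go(590,39,39,3.3)
c=cam("wrist"); im=c["img"][:,:,::-1].copy(); cv2.imwrite("pics/w5.png",im)
for l,lo,hi in [("lower_bar",.02,.036),("cradle",.05,.065),("sheet",.045,.1)]:
  for x in r.regions_of("wrist",l)[:1]:
    try: print(l,x["confidence"],top(c,x["mask"],lo,hi))
    except Exception as e: print(l,"none")
```

```text
wz -0.0  x -0.3 y 0.2 z 32.3 mm; t 6.75 pos [590.3  39.2  71.3] yaw 3.25 w 55.4 F [-0.   0.4  0.9] q [1.000e-04 9.996e-01 2.840e-02 8.000e-04]
lower_bar 0.66 [ 663.6   42.7   43.9   16.   -86.8   29.4 2231. ]
cradle 0.67 [ 680.5   43.5   80.4   45.4  -87.4   59.3 9459. ]
sheet 0.81 [6.0000e+02 3.9000e+01 1.1540e+02 6.0000e+01 3.2000e+00 6.6700e+01
 2.2848e+04]
```

View pics/w5.png

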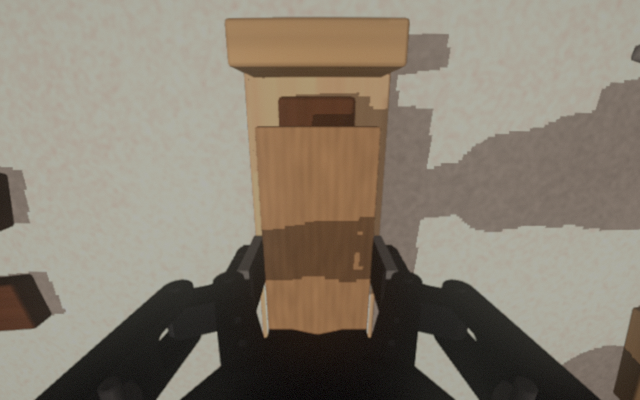

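The bar's far end (row 97) shows beyond the sheet's edge (row 127). Measured margin is 13.9 mm against 12 mm wanted, and lateral and yaw agree. Shift +1.8 mm and lower.

Request:
apply_moves(
  steps=[
    {"wx":0,"wy":0,"wz":0,"x":0.0018,"y":0,"z":0.01,"hand":0.05},
    {"wx":0,"wy":0,"wz":0,"x":0,"y":0,"z":0.01,"hand":0.05},
    {"wx":0,"wy":0,"wz":0,"x":0,"y":0,"z":0.006,"hand":0.05},
    {"wx":0,"wy":0,"wz":0,"x":0,"y":0,"z":0,"hand":0.05},
    {"wx":0,"wy":0,"wz":0,"x":0,"y":0,"z":0,"hand":0.05},
  ],
)

```text
t: 7.58
ee_pos: [0.5916, 0.0394, 0.0444]
orientation: [0.0, 1.0, 0.028, 0.0]
contact_force: [1.0, -0.3, -0.3]
width: 0.055
gripper_force: 26.9
```

Run:
```python
from h import *
go(590,39,39.3,3.3)
c=cam("wrist")
for l,lo,hi in [("lower_bar",.02,.033),("cradle",.05,.065),("sheet",.036,.1)]:
  for x in r.regions_of("wrist",l)[:1]:
    try: print(l,x["confidence"],top(c,x["mask"],lo,hi))
    except Exception as e: print(l,"none")
```

```text
wz -0.0  x -1.6 y 0.3 z 5.1 mm; t 7.58 pos [591.6  39.4  44.4] yaw 3.26 w 55.0 F [ 1.  -0.3 -0.3] q [0.000e+00 9.996e-01 2.840e-02 1.000e-04]
lower_bar 0.9 [ 665.    43.    44.    12.9  -86.8   29.3 2631. ]
cradle 0.92 [6.4060e+02 4.1300e+01 1.2290e+02 8.0400e+01 3.3000e+00 5.9300e+01
 1.4574e+04]
sheet 0.94 [6.0140e+02 3.9000e+01 1.1520e+02 5.6400e+01 3.3000e+00 3.9700e+01
 2.2758e+04]
```

Request:
apply_moves(
  steps=[
    {"wx":0,"wy":0,"wz":0,"x":0.0003,"y":-0.0002,"z":0.002,"hand":0.05},
    {"wx":0,"wy":0,"wz":0,"x":0,"y":0,"z":0.002,"hand":0.05},
    {"wx":0,"wy":0,"wz":0,"x":0,"y":0,"z":0.001,"hand":0.05},
    {"wx":0,"wy":0,"wz":0,"x":0,"y":0,"z":0,"hand":0.05},
  ],
)

```text
t: 8.28
ee_pos: [0.5917, 0.0396, 0.0394]
orientation: [-0.0, 1.0, 0.028, -0.0]
contact_force: [-1.4, 0.0, 3.8]
width: 0.0548
gripper_force: 27.2
```

Run:
```python
from h import *
go(590,39,39.3,3.3)
```

```text
wz -0.0  x -1.7 y 0.5 z 0.1 mm; t 8.28 pos [591.7  39.6  39.4] yaw 3.26 w 54.8 F [-1.4  0.   3.8] q [-0.      0.9996  0.0284 -0.    ]
```

Request:
apply_moves(
  steps=[
    {"wx":0,"wy":0,"wz":0,"x":0,"y":0,"z":0,"hand":0.058},
    {"wx":0,"wy":0,"wz":0,"x":0,"y":0,"z":0,"hand":0.064},
    {"wx":0,"wy":0,"wz":0,"x":0,"y":0,"z":0,"hand":0.07},
    {"wx":0,"wy":0,"wz":0,"x":0,"y":0,"z":0,"hand":0.07},
  ],
)

```text
t: 8.78
ee_pos: [0.5918, 0.0396, 0.0393]
orientation: [-0.0, 1.0, 0.028, 0.0]
contact_force: [-0.7, -0.3, 0.4]
width: 0.0701
gripper_force: 0.0
```

Request:
apply_moves(
  steps=[
    {"wx":0,"wy":0,"wz":0,"x":0,"y":0,"z":-0.01,"hand":0.07},
    {"wx":0,"wy":0,"wz":0,"x":0,"y":0,"z":-0.04,"hand":0.07},
    {"wx":0,"wy":0,"wz":0,"x":-0.03,"y":0,"z":-0.05,"hand":0.085},
    {"wx":0,"wy":0,"wz":0,"x":-0.04,"y":0,"z":-0.05,"hand":0.085},
    {"wx":0,"wy":0,"wz":0,"x":-0.04,"y":0,"z":-0.04,"hand":0.085},
  ],
)

```text
t: 9.4
ee_pos: [0.4818, 0.0334, 0.2305]
orientation: [0.0, 1.0, 0.028, 0.001]
contact_force: [1.4, -0.1, 0.5]
width: 0.0852
gripper_force: 0.0
```

Request:
apply_moves(
  steps=[
    {"wx":0,"wy":0,"wz":0,"x":0,"y":0,"z":0,"hand":0.085},
    {"wx":0,"wy":0,"wz":0,"x":0,"y":0,"z":0,"hand":0.085},
  ],
)

```text
t: 9.65
ee_pos: [0.4832, 0.0334, 0.2281]
orientation: [0.0, 1.0, 0.028, 0.0]
contact_force: [-0.3, -0.5, 0.5]
width: 0.0852
gripper_force: 0.0
```

Run:
```python
from h import *
c=cam("wrist"); im=c["img"][:,:,::-1].copy()
for l,lo,hi in [("sheet",.0335,.038),("lower_bar",.026,.0325),("cradle",.05,.065),("long_bar",.01,.025),("end_stop",.05,.062)]:
  for x in r.regions_of("wrist",l)[:1]:
    try: print(l,x["confidence"],top(c,x["mask"],lo,hi))
    except Exception as e: print(l,"none")
c=cam("top"); x=r.regions_of("top","long_bar")[0]; print(x["confidence"],top(c,x["mask"],.01,.025))
s=top(c,r.regions_of("top","sheet")[0]["mask"],.03,.04); print("top sheet",s)
go(492,340,235,-79.3+90)
go(492,340,235,-79.3)
```

```text
sheet 0.6 [5.911e+02 3.840e+01 1.353e+02 5.610e+01 3.500e+00 3.460e+01 6.498e+03]
lower_bar 0.74 [587.4  38.7 149.8  42.8   2.9  29.5 418. ]
cradle 0.69 [ 460.8   30.8   79.4   25.7  -86.4   57.5 1408. ]
long_bar 0.66 [ 487.2  347.9  162.3   44.1  -79.5   17.2 4249. ]
end_stop 0.6 [ 460.8   30.7   79.6   25.7  -86.4   57.5 1416. ]
0.56 [485.4 386.2  85.5  44.  -79.3  16.6 391. ]
top sheet [ 0.  0.  0.  0.  0. nan  0.]
wz -7.4  x 65.8 y -299.5 z -7.3 mm; t 10.10 pos [482.9  33.4 227.7] yaw 3.26 w 85.1 F [ 0.2 -0.4 -0.7] q [-1.000e-04  9.996e-01  2.850e-02 -4.000e-04]
wz 82.6  x -299.5 y -65.8 z -7.3 mm; t 10.10 pos [482.9  33.4 227.7] yaw 3.26 w 85.1 F [ 0.2 -0.4 -0.7] q [-1.000e-04  9.996e-01  2.850e-02 -4.000e-04]
  return _methods._mean(a, axis=axis, dtype=dtype,
  ret = ret.dtype.type(ret / rcount)
```

Request:
apply_moves(
  steps=[
    {"wx":0,"wy":0,"wz":-9.7,"x":0,"y":-0.01,"z":0,"hand":0.085},
    {"wx":0,"wy":0,"wz":-9.7,"x":0,"y":-0.03,"z":0,"hand":0.085},
    {"wx":0,"wy":0,"wz":-9.7,"x":0,"y":-0.03,"z":0,"hand":0.085},
    {"wx":0,"wy":0,"wz":-9.7,"x":0,"y":-0.03,"z":0,"hand":0.085},
    {"wx":0,"wy":0,"wz":-9.7,"x":0,"y":-0.03,"z":0,"hand":0.085},
  ],
)

```text
t: 10.72
ee_pos: [0.4275, 0.1488, 0.2279]
orientation: [-0.0, 0.898, 0.439, -0.0]
contact_force: [0.5, 0.7, 0.0]
width: 0.085
gripper_force: 0.0
```

Request:
apply_moves(
  steps=[
    {"wx":0,"wy":0,"wz":-9.7,"x":0.02,"y":0,"z":0,"hand":0.085},
    {"wx":0,"wy":0,"wz":-9.7,"x":0.02,"y":0,"z":0,"hand":0.085},
    {"wx":0,"wy":0,"wz":-9.7,"x":0.02,"y":0,"z":0,"hand":0.085},
    {"wx":0,"wy":0,"wz":-9.7,"x":0.02,"y":0,"z":0,"hand":0.085},
    {"wx":0,"wy":0,"wz":-9.9,"x":0,"y":0,"z":0,"hand":0.085},
  ],
)

```text
t: 11.35
ee_pos: [0.4596, 0.221, 0.2278]
orientation: [-0.0, 0.637, 0.771, -0.0]
contact_force: [-0.6, -0.8, -0.1]
width: 0.0852
gripper_force: 0.0
```

Run:
```python
from h import *
go(497,292,228,100.5); print(np.round(r.read_state()["qpos"],2))
```

```text
wz 0.4  x 63.0 y 49.7 z -0.2 mm; t 11.35 pos [459.6 221.  227.8] yaw 100.86 w 85.2 F [-0.6 -0.8 -0.1] q [-2.000e-04  6.370e-01  7.708e-01 -1.000e-04]
[ 0.29  0.25 -0.14  1.18  0.    1.67]
```

Request:
apply_moves(
  steps=[
    {"wx":0,"wy":0,"wz":0.3,"x":0.02,"y":0.016,"z":0,"hand":0.085},
    {"wx":0,"wy":0,"wz":0,"x":0.025,"y":0.02,"z":0,"hand":0.085},
    {"wx":0,"wy":0,"wz":0,"x":0.018,"y":0.014,"z":0,"hand":0.085},
    {"wx":0,"wy":0,"wz":0,"x":0,"y":0,"z":0,"hand":0.085},
    {"wx":0,"wy":0,"wz":0,"x":0,"y":0,"z":0,"hand":0.085},
  ],
)

```text
t: 11.98
ee_pos: [0.4972, 0.2904, 0.2279]
orientation: [-0.0, 0.642, 0.767, -0.0]
contact_force: [0.7, -0.6, -0.1]
width: 0.0851
gripper_force: 0.0
```

Run:
```python
from h import *
c=cam("wrist"); x=r.regions_of("wrist","long_bar")[0]; t=top(c,x["mask"],.01,.022); print(x["confidence"],t)
go(t[0],t[1],26,t[4]%180); print(np.round(r.read_state()["qpos"],2))
```

```text
0.81 [ 486.9  348.5  159.2   44.4  -79.1   17.4 5294. ]
wz -0.8  x 59.2 y 0.9 z 202.2 mm; t 12.07 pos [497.2 290.2 228.2] yaw 100.13 w 85.0 F [ 0.   0.1 -1.3] q [-0.000e+00  6.419e-01  7.668e-01 -1.000e-04]
[ 0.39  0.36  0.03  1.24 -0.    1.78]
```

Request:
apply_moves(
  steps=[
    {"wx":0,"wy":0,"wz":-0.8,"x":0.025,"y":0.0009,"z":0.04,"hand":0.062},
    {"wx":0,"wy":0,"wz":0,"x":0.025,"y":0,"z":0.05,"hand":0.062},
    {"wx":0,"wy":0,"wz":0,"x":0.0095,"y":0,"z":0.05,"hand":0.062},
    {"wx":0,"wy":0,"wz":0,"x":0,"y":0,"z":0.035,"hand":0.062},
    {"wx":0,"wy":0,"wz":0,"x":0,"y":0,"z":0.016,"hand":0.062},
  ],
)

```text
t: 12.7
ee_pos: [0.4866, 0.3487, 0.0357]
orientation: [-0.0, 0.636, 0.771, -0.001]
contact_force: [-0.2, -0.3, 1.0]
width: 0.0624
gripper_force: 0.0
```

Request:
apply_moves(
  steps=[
    {"wx":0,"wy":0,"wz":0,"x":0,"y":0,"z":0.01,"hand":0.062},
    {"wx":0,"wy":0,"wz":0,"x":0,"y":0,"z":0,"hand":0.062},
    {"wx":0,"wy":0,"wz":0,"x":0,"y":0,"z":0,"hand":0.062},
  ],
)

```text
t: 13.08
ee_pos: [0.488, 0.3496, 0.0282]
orientation: [0.0, 0.636, 0.771, 0.001]
contact_force: [-0.3, 0.4, -0.0]
width: 0.0619
gripper_force: 0.0
```

Request:
apply_moves(
  steps=[
    {"wx":0,"wy":0,"wz":0,"x":0,"y":0,"z":0,"hand":0.038},
    {"wx":0,"wy":0,"wz":0,"x":0,"y":0,"z":0,"hand":0.038},
    {"wx":0,"wy":0,"wz":0,"x":0,"y":0,"z":0,"hand":0.038},
    {"wx":0,"wy":0,"wz":0,"x":0,"y":0,"z":0,"hand":0.038},
  ],
  newtons=30,
)

```text
t: 13.58
ee_pos: [0.4878, 0.3496, 0.028]
orientation: [0.0, 0.636, 0.771, 0.001]
contact_force: [-1.2, -0.6, 5.8]
width: 0.0433
gripper_force: 30.2
```

Run:
```python
from h import *
go(487,348.5,26,100.9)
```

```text
wz 0.0  x -0.9 y -0.9 z 2.0 mm; t 13.57 pos [487.8 349.6  28. ] yaw 100.95 w 43.3 F [-1.2 -0.6  5.8] q [3.000e-04 6.364e-01 7.713e-01 6.000e-04]
```

Request:
apply_moves(
  steps=[
    {"wx":0,"wy":0,"wz":0,"x":0,"y":0,"z":-0.005,"hand":0.038},
    {"wx":0,"wy":0,"wz":0,"x":0,"y":0,"z":-0.03,"hand":0.038},
    {"wx":0,"wy":0,"wz":0,"x":0,"y":0,"z":-0.05,"hand":0.038},
    {"wx":0,"wy":0,"wz":0,"x":0,"y":0,"z":-0.05,"hand":0.038},
    {"wx":0,"wy":0,"wz":0,"x":-0.03,"y":0,"z":-0.04,"hand":0.038},
  ],
)

```text
t: 14.2
ee_pos: [0.4929, 0.3207, 0.2045]
orientation: [0.0, 0.636, 0.772, 0.001]
contact_force: [0.2, 0.5, -0.8]
width: 0.0432
gripper_force: 31.3
```

Request:
apply_moves(
  steps=[
    {"wx":0,"wy":0,"wz":-8,"x":-0.05,"y":0,"z":0,"hand":0.038},
    {"wx":0,"wy":0,"wz":-9,"x":-0.05,"y":0,"z":0,"hand":0.038},
    {"wx":0,"wy":0,"wz":-9,"x":-0.03,"y":0,"z":0,"hand":0.038},
    {"wx":0,"wy":0,"wz":-9,"x":-0.03,"y":0,"z":0,"hand":0.038},
    {"wx":0,"wy":0,"wz":-9,"x":-0.02,"y":0,"z":0,"hand":0.038},
  ],
)

```text
t: 14.82
ee_pos: [0.5658, 0.158, 0.2026]
orientation: [0.0, 0.299, 0.954, 0.0]
contact_force: [-0.7, -0.5, -1.4]
width: 0.0429
gripper_force: 31.3
```

Request:
apply_moves(
  steps=[
    {"wx":0,"wy":0,"wz":-9,"x":0,"y":0,"z":0,"hand":0.038},
    {"wx":0,"wy":0,"wz":-9,"x":0,"y":0,"z":0,"hand":0.038},
    {"wx":0,"wy":0,"wz":-9,"x":0,"y":0,"z":0,"hand":0.038},
    {"wx":0,"wy":0,"wz":-8,"x":0,"y":0,"z":0,"hand":0.038},
    {"wx":0,"wy":0,"wz":-3.4,"x":0,"y":0,"z":0,"hand":0.038},
  ],
)

```text
t: 15.45
ee_pos: [0.5652, 0.1592, 0.2024]
orientation: [0.0, -0.031, 1.0, 0.0]
contact_force: [0.4, 0.5, -1.3]
width: 0.0431
gripper_force: 31.3
```

Run:
```python
from h import *
go(592,39.5,120,183.3); print(np.round(r.read_state()["qpos"],2))
```

```text
wz 0.2  x -19.9 y -121.1 z 82.4 mm; t 15.45 pos [565.2 159.2 202.4] yaw 183.54 w 43.1 F [ 0.4  0.5 -1.3] q [ 0.     -0.0309  0.9995  0.    ]
[0.14 0.39 0.   1.18 0.   0.07]
```

Request:
apply_moves(
  steps=[
    {"wx":0,"wy":0,"wz":0.2,"x":-0.005,"y":-0.03,"z":0,"hand":0.038},
    {"wx":0,"wy":0,"wz":0,"x":-0.008,"y":-0.045,"z":0,"hand":0.038},
    {"wx":0,"wy":0,"wz":0,"x":-0.0069,"y":-0.035,"z":0.02,"hand":0.038},
    {"wx":0,"wy":0,"wz":0,"x":0,"y":-0.0111,"z":0.03,"hand":0.038},
    {"wx":0,"wy":0,"wz":0,"x":0,"y":0,"z":0.03,"hand":0.038},
  ],
)

```text
t: 16.08
ee_pos: [0.5921, 0.0383, 0.1216]
orientation: [0.0, -0.027, 1.0, -0.0]
contact_force: [0.2, 0.6, -1.0]
width: 0.0432
gripper_force: 31.3
```

Request:
apply_moves(
  steps=[
    {"wx":0,"wy":0,"wz":0,"x":0,"y":0,"z":0.015,"hand":0.038},
    {"wx":0,"wy":0,"wz":0,"x":0,"y":0,"z":0,"hand":0.038},
    {"wx":0,"wy":0,"wz":0,"x":0,"y":0,"z":0,"hand":0.038},
  ],
)

```text
t: 16.45
ee_pos: [0.5925, 0.0396, 0.1082]
orientation: [0.001, -0.028, 1.0, -0.0]
contact_force: [0.1, 0.5, -1.6]
width: 0.0431
gripper_force: 31.2
```

Run:
```python
from h import *
go(592,39.5,63,183.3)
c=cam("wrist"); im=c["img"][:,:,::-1].copy()
for l in ["lower_bar","long_bar","sheet","end_stop"]:
  for x in r.regions_of("wrist",l)[:2]:
    P=pts(c,x["mask"]); print(l,round(x["confidence"],2),np.round(np.percentile(P[:,2],[5,50,95])*1000))
    for lo,hi in [(.027,.032),(.033,.037),(.055,.06),(.07,.13)]:
      if ((P[:,2]>lo)&(P[:,2]<hi)).sum()>100: print("  ",lo,top(c,x["mask"],lo,hi))
    cs,_=cv2.findContours(x["mask"].astype(np.uint8),0,1); cv2.drawContours(im,cs,-1,(0,0,255),1)
cv2.imwrite("pics/w6.png",im)
```

```text
wz -0.1  x 0.5 y -0.1 z 45.2 mm; t 16.45 pos [592.5  39.6 108.2] yaw 183.18 w 43.1 F [ 0.1  0.5 -1.6] q [ 7.000e-04 -2.770e-02  9.996e-01 -1.000e-04]
long_bar 0.81 [96. 98. 99.]
   0.07 [5.7790e+02 3.8200e+01 1.3250e+02 4.4300e+01 3.0000e+00 9.7600e+01
 1.9275e+04]
sheet 0.74 [23. 57. 85.]
   0.027 [473.2  31.6  79.1   1.  -86.7  29.5 201. ]
   0.033 [473.3  31.4  78.9   1.2 -86.7  34.9 164. ]
   0.055 [ 466.2   31.4   80.6   15.2  -86.8   57.4 3774. ]
   0.07 [471.   31.5  11.7   5.4 -86.7  86.3 551. ]
end_stop 0.78 [23. 57. 85.]
   0.027 [473.2  31.6  79.1   1.  -86.7  29.5 201. ]
   0.033 [473.3  31.4  78.9   1.2 -86.7  34.9 164. ]
   0.055 [ 466.2   31.1   80.    15.2  -86.8   57.4 3771. ]
   0.07 [471.   31.5  11.7   5.4 -86.7  86.3 551. ]
```

View pics/w6.png

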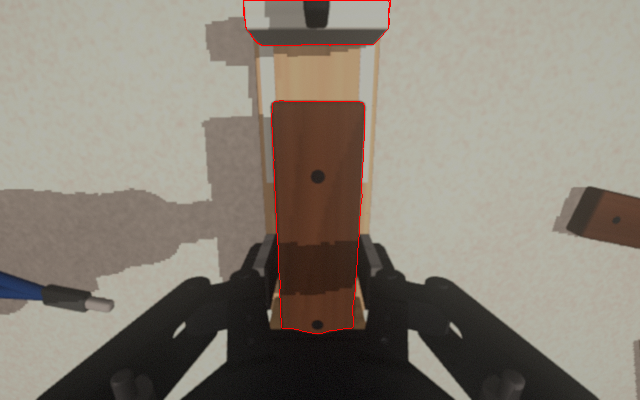

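The held bar is central in the jaws and the stop is at the top (rows 0–45). Lateral, x and yaw agree with the lower bar within about 0.3 mm, so I lower straight down.

Request:
apply_moves(
  steps=[
    {"wx":0,"wy":0,"wz":-0.1,"x":0,"y":0,"z":0.012,"hand":0.038},
    {"wx":0,"wy":0,"wz":0,"x":0,"y":0,"z":0.012,"hand":0.038},
    {"wx":0,"wy":0,"wz":0,"x":0,"y":0,"z":0.01,"hand":0.038},
    {"wx":0,"wy":0,"wz":0,"x":0,"y":0,"z":0.006,"hand":0.038},
    {"wx":0,"wy":0,"wz":0,"x":0,"y":0,"z":0,"hand":0.038},
  ],
)

```text
t: 17.32
ee_pos: [0.5917, 0.0394, 0.0666]
orientation: [-0.0, -0.028, 1.0, 0.0]
contact_force: [0.7, -1.0, -0.7]
width: 0.0427
gripper_force: 31.3
```

Request:
apply_moves(
  steps=[
    {"wx":0,"wy":0,"wz":0,"x":0,"y":0,"z":0,"hand":0.038},
  ],
)

```text
t: 17.45
ee_pos: [0.5921, 0.0394, 0.0673]
orientation: [0.0, -0.028, 1.0, -0.0]
contact_force: [0.8, -0.1, -0.6]
width: 0.0431
gripper_force: 31.3
```

Run:
```python
from h import *
go(592,39.6,63,183.26)
c=cam("wrist"); cv2.imwrite("pics/w7.png",c["img"][:,:,::-1])
x=r.regions_of("wrist","long_bar")[0]; print(top(c,x["mask"],.045,.08))
```

```text
wz -0.0  x 0.1 y 0.2 z 4.3 mm; t 17.45 pos [592.1  39.4  67.3] yaw 183.26 w 43.1 F [ 0.8 -0.1 -0.6] q [ 2.000e-04 -2.840e-02  9.996e-01 -0.000e+00]
[5.7700e+02 3.7900e+01 1.3220e+02 4.4300e+01 3.0000e+00 5.6700e+01
 1.9272e+04]
```

View pics/w7.png

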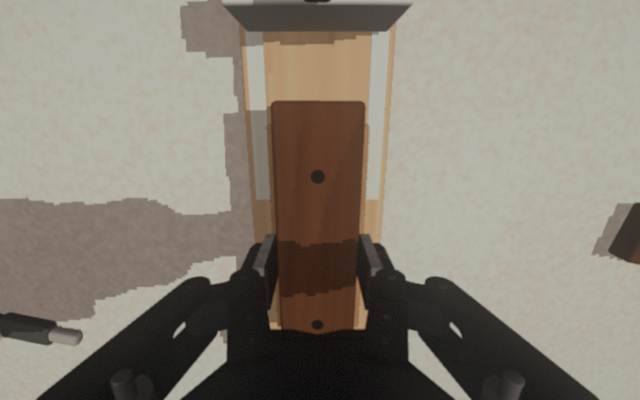

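The sheet's edges show evenly either side of the bar (columns about 268 and 368). Laying it down.

Request:
apply_moves(
  steps=[
    {"wx":0,"wy":0,"wz":0,"x":0,"y":0.0002,"z":0.002,"hand":0.038},
    {"wx":0,"wy":0,"wz":0,"x":0,"y":0,"z":0.0015,"hand":0.038},
    {"wx":0,"wy":0,"wz":0,"x":0,"y":0,"z":0.0008,"hand":0.038},
    {"wx":0,"wy":0,"wz":0,"x":0,"y":0,"z":0,"hand":0.038},
  ],
)

```text
t: 18.05
ee_pos: [0.5919, 0.0396, 0.063]
orientation: [0.0, -0.028, 1.0, 0.0]
contact_force: [-2.3, 0.2, 4.8]
width: 0.0431
gripper_force: 31.8
```

Run:
```python
from h import *
go(592,39.6,63,183.26)
```

```text
wz -0.0  x -0.1 y -0.0 z 0.0 mm; t 18.05 pos [591.9  39.6  63. ] yaw 183.26 w 43.1 F [-2.3  0.2  4.8] q [ 0.     -0.0284  0.9996  0.    ]
```

Request:
apply_moves(
  steps=[
    {"wx":0,"wy":0,"wz":0,"x":0,"y":0,"z":0,"hand":0.046},
    {"wx":0,"wy":0,"wz":0,"x":0,"y":0,"z":0,"hand":0.052},
    {"wx":0,"wy":0,"wz":0,"x":0,"y":0,"z":0,"hand":0.058},
    {"wx":0,"wy":0,"wz":0,"x":0,"y":0,"z":0,"hand":0.058},
  ],
)

```text
t: 18.55
ee_pos: [0.5919, 0.0396, 0.0628]
orientation: [-0.0, -0.028, 1.0, 0.0]
contact_force: [0.7, 0.7, 0.3]
width: 0.0582
gripper_force: 0.0
```

Request:
apply_moves(
  steps=[
    {"wx":0,"wy":0,"wz":0,"x":0,"y":0,"z":-0.01,"hand":0.058},
    {"wx":0,"wy":0,"wz":0,"x":0,"y":0,"z":-0.04,"hand":0.058},
    {"wx":0,"wy":0,"wz":0,"x":0,"y":0,"z":-0.05,"hand":0.058},
    {"wx":0,"wy":0,"wz":0,"x":0,"y":0,"z":-0.03,"hand":0.045},
    {"wx":0,"wy":0,"wz":0,"x":0.01,"y":0,"z":0,"hand":0.045},
  ],
)

```text
t: 19.18
ee_pos: [0.5831, 0.039, 0.1954]
orientation: [0.002, -0.028, 1.0, -0.0]
contact_force: [0.2, 0.1, 0.2]
width: 0.0451
gripper_force: 0.0
```

Request:
apply_moves(
  steps=[
    {"wx":0,"wy":0,"wz":0,"x":0.03,"y":0,"z":0,"hand":0.045},
    {"wx":0,"wy":0,"wz":0,"x":0.02,"y":0,"z":0,"hand":0.045},
    {"wx":0,"wy":0,"wz":0,"x":0,"y":0,"z":0,"hand":0.045},
    {"wx":0,"wy":0,"wz":0,"x":0,"y":0,"z":0,"hand":0.045},
  ],
)

```text
t: 19.68
ee_pos: [0.5324, 0.0362, 0.1926]
orientation: [0.0, -0.028, 1.0, -0.0]
contact_force: [0.3, -0.4, -0.3]
width: 0.045
gripper_force: 0.0
```

Run:
```python
from h import *
c=cam("wrist"); cv2.imwrite("pics/w8.png",c["img"][:,:,::-1])
for l in ["long_bar","lower_bar","end_stop","sheet"]:
  for x in r.regions_of("wrist",l)[:2]:
    P=pts(c,x["mask"]); print(l,round(x["confidence"],2))
    for lo,hi in [(.027,.032),(.033,.037),(.05,.056),(.055,.06),(.08,.092)]:
      if ((P[:,2]>lo)&(P[:,2]<hi)).sum()>60: print("  ",lo,top(c,x["mask"],lo,hi))
print(r.tip_of("wrist","end_stop_grip")[:1])
go(463,32,80,183.3)
```

```text
long_bar 0.75
   0.05 [5.902e+02 3.890e+01 1.590e+02 4.390e+01 3.000e+00 5.240e+01 5.660e+03]
end_stop 0.91
   0.05 [460.1  30.7  79.6  26.  -86.7  55.7  71. ]
   0.055 [ 460.1   30.9   80.    26.   -86.7   57.4 2237. ]
   0.08 [460.2  31.1  26.2  11.2   3.   87.3 512. ]
sheet 0.97
   0.033 [589.2  38.9 130.7  55.8   3.1  34.5 698. ]
[{'centre': [0.4622, 0.0314, 0.0749], 'confidence': 0.97}]
wz -0.0  x 69.4 y -0.2 z 112.6 mm; t 19.98 pos [532.3  36.2 192.6] yaw 183.26 w 45.0 F [-0.1 -0.1  0.7] q [-1.000e-04 -2.840e-02  9.996e-01  0.000e+00]
```

View pics/w8.png

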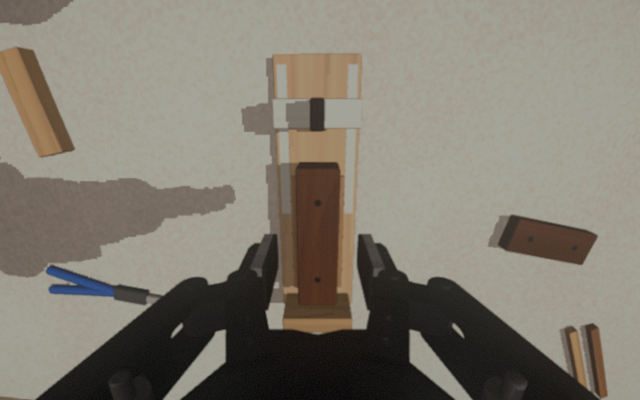

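The stack is straight: bar at (318,235), sheet centred under it, and the fin at (317,114). Moving to pinch the fin.

Request:
apply_moves(
  steps=[
    {"wx":0,"wy":0,"wz":0,"x":0.03,"y":-0.0003,"z":0,"hand":0.04},
    {"wx":0,"wy":0,"wz":0,"x":0.03,"y":0,"z":0.01,"hand":0.04},
    {"wx":0,"wy":0,"wz":0,"x":0.011,"y":0,"z":0.03,"hand":0.04},
    {"wx":0,"wy":0,"wz":0,"x":0,"y":0,"z":0.04,"hand":0.04},
    {"wx":0,"wy":0,"wz":0,"x":0,"y":0,"z":0.02,"hand":0.04},
  ],
)

```text
t: 20.6
ee_pos: [0.4605, 0.0319, 0.0913]
orientation: [-0.001, -0.028, 1.0, 0.0]
contact_force: [0.0, -0.8, -0.5]
width: 0.0399
gripper_force: 0.0
```

Request:
apply_moves(
  steps=[
    {"wx":0,"wy":0,"wz":0,"x":0,"y":0,"z":0.007,"hand":0.03},
    {"wx":0,"wy":0,"wz":0,"x":0,"y":0,"z":0,"hand":0.02},
    {"wx":0,"wy":0,"wz":0,"x":0,"y":0,"z":0,"hand":0.02},
  ],
)

```text
t: 20.98
ee_pos: [0.4617, 0.0318, 0.0865]
orientation: [0.001, -0.028, 1.0, -0.0]
contact_force: [-0.2, -0.6, 0.0]
width: 0.0201
gripper_force: 0.0
```

Request:
apply_moves(
  steps=[
    {"wx":0,"wy":0,"wz":0,"x":0,"y":0,"z":0,"hand":0.008},
    {"wx":0,"wy":0,"wz":0,"x":0,"y":0,"z":0,"hand":0.008},
    {"wx":0,"wy":0,"wz":0,"x":0,"y":0,"z":0,"hand":0.008},
    {"wx":0,"wy":0,"wz":0,"x":0,"y":0,"z":0,"hand":0.008},
  ],
  newtons=25,
)

```text
t: 21.48
ee_pos: [0.4617, 0.0318, 0.0866]
orientation: [0.001, -0.028, 1.0, -0.0]
contact_force: [-0.6, 0.4, 7.1]
width: 0.0117
gripper_force: 27.8
```

Run:
```python
from h import *
go(461.5,31.9,85,183.26)
```

```text
wz 0.0  x 0.2 y 0.1 z 1.6 mm; t 21.48 pos [461.7  31.8  86.6] yaw 183.26 w 11.7 F [-0.6  0.4  7.1] q [ 8.000e-04 -2.840e-02  9.996e-01 -1.000e-04]
```

Request:
apply_moves(
  steps=[
    {"wx":0,"wy":0,"wz":0,"x":-0.004,"y":0,"z":0,"hand":0.008},
    {"wx":0,"wy":0,"wz":0,"x":-0.008,"y":0,"z":0,"hand":0.008},
    {"wx":0,"wy":0,"wz":0,"x":-0.008,"y":0,"z":0,"hand":0.008},
    {"wx":0,"wy":0,"wz":0,"x":-0.007,"y":0,"z":0,"hand":0.008},
    {"wx":0,"wy":0,"wz":0,"x":-0.004,"y":0,"z":0,"hand":0.008},
  ],
)

```text
t: 22.1
ee_pos: [0.4929, 0.0337, 0.0866]
orientation: [0.001, -0.028, 1.0, -0.0]
contact_force: [-0.9, 0.4, 7.8]
width: 0.0119
gripper_force: 27.9
```

Request:
apply_moves(
  steps=[
    {"wx":0,"wy":0,"wz":0,"x":-0.001,"y":0,"z":0,"hand":0.008},
    {"wx":0,"wy":0,"wz":0,"x":-0.001,"y":0,"z":0,"hand":0.008},
    {"wx":0,"wy":0,"wz":0,"x":-0.001,"y":0,"z":0,"hand":0.008},
    {"wx":0,"wy":0,"wz":0,"x":-0.001,"y":0,"z":0,"hand":0.008},
  ],
)

```text
t: 22.6
ee_pos: [0.4966, 0.0339, 0.0866]
orientation: [0.001, -0.028, 1.0, -0.0]
contact_force: [-1.4, 1.3, 6.6]
width: 0.0114
gripper_force: 27.8
```

```bash
python3 -c "
from h import *
go(461.5,31.9,85,183.26)"
```

```text
wz 0.0  x 35.2 y 0.0 z 1.6 mm; t 22.60 pos [496.6  33.9  86.6] yaw 183.26 w 11.4 F [-1.4  1.3  6.6] q [ 7.000e-04 -2.850e-02  9.996e-01 -1.000e-04]
```

Request:
apply_moves(
  steps=[
    {"wx":0,"wy":0,"wz":0,"x":-0.001,"y":0,"z":0,"hand":0.008},
    {"wx":0,"wy":0,"wz":0,"x":-0.001,"y":0,"z":0,"hand":0.008},
    {"wx":0,"wy":0,"wz":0,"x":-0.001,"y":0,"z":0,"hand":0.008},
    {"wx":0,"wy":0,"wz":0,"x":-0.001,"y":0,"z":0,"hand":0.008},
    {"wx":0,"wy":0,"wz":0,"x":-0.001,"y":0,"z":0,"hand":0.008},
  ],
)

```text
t: 23.22
ee_pos: [0.5014, 0.0341, 0.0866]
orientation: [0.001, -0.028, 1.0, -0.0]
contact_force: [-2.1, 0.5, 8.2]
width: 0.0114
gripper_force: 28.0
```

Request:
apply_moves(
  steps=[
    {"wx":0,"wy":0,"wz":0,"x":-0.001,"y":0,"z":0,"hand":0.008},
    {"wx":0,"wy":0,"wz":0,"x":-0.001,"y":0,"z":0,"hand":0.008},
    {"wx":0,"wy":0,"wz":0,"x":-0.001,"y":0,"z":0,"hand":0.008},
    {"wx":0,"wy":0,"wz":0,"x":-0.001,"y":0,"z":0,"hand":0.008},
    {"wx":0,"wy":0,"wz":0,"x":-0.001,"y":0,"z":0,"hand":0.008},
  ],
)

```text
t: 23.85
ee_pos: [0.5064, 0.0344, 0.0866]
orientation: [0.001, -0.028, 1.0, -0.0]
contact_force: [-2.3, 0.3, 8.0]
width: 0.0114
gripper_force: 28.0
```

Run:
```python
from h import *
go(461.5,31.9,85,183.26)
c=cam("top"); im=c["img"][130:260,230:350,::-1]
cv2.imwrite("pics/t2.png",cv2.resize(im,None,fx=4.5,fy=4.5,interpolation=cv2.INTER_CUBIC))
```

```text
wz 0.0  x 44.9 y 0.1 z 1.6 mm; t 23.85 pos [506.4  34.4  86.6] yaw 183.26 w 11.4 F [-2.3  0.3  8. ] q [ 5.000e-04 -2.850e-02  9.996e-01 -1.000e-04]
```

Request:
apply_moves(
  steps=[
    {"wx":0,"wy":0,"wz":0,"x":-0.001,"y":0,"z":0,"hand":0.008},
    {"wx":0,"wy":0,"wz":0,"x":-0.001,"y":0,"z":0,"hand":0.008},
    {"wx":0,"wy":0,"wz":0,"x":-0.001,"y":0,"z":0,"hand":0.008},
    {"wx":0,"wy":0,"wz":0,"x":-0.001,"y":0,"z":0,"hand":0.008},
    {"wx":0,"wy":0,"wz":0,"x":-0.001,"y":0,"z":0,"hand":0.008},
  ],
)

```text
t: 24.52
ee_pos: [0.5113, 0.0347, 0.0866]
orientation: [0.001, -0.028, 1.0, -0.0]
contact_force: [-3.1, 0.1, 8.2]
width: 0.0117
gripper_force: 28.0
```

Request:
apply_moves(
  steps=[
    {"wx":0,"wy":0,"wz":0,"x":-0.001,"y":0,"z":0,"hand":0.008},
    {"wx":0,"wy":0,"wz":0,"x":-0.001,"y":0,"z":0,"hand":0.008},
  ],
)

```text
t: 24.78
ee_pos: [0.5118, 0.0348, 0.0865]
orientation: [-0.001, -0.028, 1.0, -0.0]
contact_force: [-16.7, -1.7, 21.8]
width: 0.0116
gripper_force: 30.0
```

Felt the press at 16.7 N, a bit more than wanted, so easing back.

Request:
apply_moves(
  steps=[
    {"wx":0,"wy":0,"wz":0,"x":0.001,"y":0,"z":0,"hand":0.008},
    {"wx":0,"wy":0,"wz":0,"x":0,"y":0,"z":0,"hand":0.008},
  ],
)

```text
t: 25.02
ee_pos: [0.5116, 0.0347, 0.0866]
orientation: [-0.0, -0.028, 1.0, -0.0]
contact_force: [-6.8, -0.8, 10.8]
width: 0.0113
gripper_force: 28.5
```

Now 6.8 N, a light press. Letting go and checking.

Request:
apply_moves(
  steps=[
    {"wx":0,"wy":0,"wz":0,"x":0,"y":0,"z":0,"hand":0.02},
    {"wx":0,"wy":0,"wz":0,"x":0,"y":0,"z":0,"hand":0.035},
    {"wx":0,"wy":0,"wz":0,"x":0,"y":0,"z":0,"hand":0.035},
    {"wx":0,"wy":0,"wz":0,"x":0,"y":0,"z":-0.01,"hand":0.04},
    {"wx":0,"wy":0,"wz":0,"x":0,"y":0,"z":-0.04,"hand":0.04},
  ],
)

```text
t: 25.65
ee_pos: [0.511, 0.0348, 0.1355]
orientation: [-0.002, -0.028, 1.0, 0.0]
contact_force: [0.1, 0.3, -0.2]
width: 0.0401
gripper_force: 0.0
```

Request:
apply_moves(
  steps=[
    {"wx":0,"wy":0,"wz":0,"x":0,"y":0,"z":-0.05,"hand":0.06},
    {"wx":0,"wy":0,"wz":0,"x":-0.03,"y":0,"z":-0.04,"hand":0.085},
    {"wx":0,"wy":0,"wz":0,"x":-0.04,"y":0,"z":0,"hand":0.085},
    {"wx":0,"wy":0,"wz":0,"x":-0.03,"y":0,"z":0,"hand":0.085},
    {"wx":0,"wy":0,"wz":0,"x":0,"y":0,"z":0,"hand":0.085},
  ],
)

```text
t: 26.28
ee_pos: [0.6131, 0.0405, 0.2256]
orientation: [-0.0, -0.028, 1.0, 0.0]
contact_force: [-0.3, 0.2, 0.1]
width: 0.0851
gripper_force: 0.0
```

Request:
apply_moves(
  steps=[
    {"wx":0,"wy":0,"wz":0,"x":0,"y":0,"z":0,"hand":0.085},
    {"wx":0,"wy":0,"wz":0,"x":0,"y":0,"z":0,"hand":0.085},
  ],
)

```text
t: 26.52
ee_pos: [0.6111, 0.0405, 0.2263]
orientation: [0.0, -0.028, 1.0, -0.0]
contact_force: [-0.4, -0.5, -0.5]
width: 0.085
gripper_force: 0.0
```

Run:
```python
from h import *
go(461.5,31.9,85,183.26)
c=cam("wrist"); im=c["img"][:,:,::-1].copy(); cv2.imwrite("pics/w9.png",im)
for l,bands in [("long_bar",[(.05,.0555)]),("sheet",[(.033,.037)]),("end_stop",[(.056,.06),(.082,.092)]),("cradle",[(.057,.063)])]:
  for x in r.regions_of("wrist",l)[:1]:
    for lo,hi in bands:
      try: print(l,round(x["confidence"],2),lo,top(c,x["mask"],lo,hi))
      except Exception: print(l,"none")
```

```text
wz -0.0  x 149.9 y -0.1 z 141.3 mm; t 26.52 pos [611.1  40.5 226.3] yaw 183.26 w 85.0 F [-0.4 -0.5 -0.5] q [ 0.     -0.0284  0.9996 -0.    ]
long_bar 0.82 0.05 [6.034e+02 4.030e+01 1.612e+02 4.400e+01 3.500e+00 5.240e+01 5.718e+03]
sheet 0.62 0.033 [601.4  40.1 134.1  56.    3.6  34.5 742. ]
end_stop 0.74 0.056 [ 510.3   33.5   79.4   24.1  -86.8   57.5 1736. ]
end_stop 0.74 0.082 [510.1  34.1  24.7  11.6   3.3  87.2 422. ]
cradle 0.62 0.057 [ 600.6   38.9  205.1   78.8    3.4   58.4 2321. ]
```

View pics/w9.png

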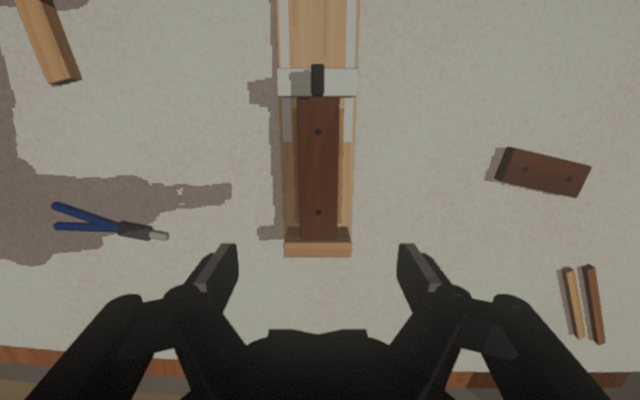

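The bar spans stop to wall (rows 96–241) with no gaps, and the sheet is centred beneath. The robot is clear.

```bash
python3 -c "
from bench import r
print(r.hand_in())"
```

```text
the job is handed in; nothing more can be done
None
```

The job is handed in at about 27 s: the sheet and long bar are stacked square on the lower bar and the end stop presses both bars against the wall at about 7 N (it briefly reached 16.7 N before I eased it back), with the robot clear.

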